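# Change over the label printer's battery pack

## Robot

A 7-joint arm with a two-finger parallel gripper is mounted at the origin on the work surface. World frame = base frame: x ahead of the robot, y to its left, z up, the work surface at z = 0. Lengths are in m, angles in rad, forces in N, time in s.
With the tool pointing down it reaches from about 0.425 to 1.025 m from the base axis. Payload 9.4 kg.
Tool frame: the origin (TCP) lies midway between the tips of the shut fingers; the grasp point (between the pads) lies 19 mm behind it; z points along the fingers, y is the direction in which the jaws open and shut (so a half turn about z gives the same grasp; the last joint's range is limited). The gripper opens to 85 mm and grips with 20 to 120 N. Pads are 22 mm wide; open, the fingers measure 114 mm over their backs; the gripper's body (76 mm by 85 mm) begins 54 mm behind the grasp point. The pads swing forward as they close: fully open they stand 13 mm farther back than shut.
Start: joints at [1.203, 0.599, -0.003, 1.599, 0.002, 0.943, -0.08], TCP at [0.208, -0.695, 0.231] pointing down, gripper open.
Joint ranges: [-2.57, 2.57], [-0.35, 1.97], [-1.29, 1.29], [0.11, 2.56], [-1.05, 4.19], [0.11, 1.86], [-2.63, 2.63]. Speed limits (rad/s): [2.22, 2.22, 3.01, 3.01, 3.14, 3.14, 3.14].

## Interface

Orientations are given as a unit quaternion [w, x, y, z].
In Python, from rig import manip, optics, spotter gives the robot as it stands.
- The arm moves only by the tool arm_command, never from a script. Its argument "rows" is a list of rows, each a list of 3 entries, a list of its own where there are three numbers: the shift along the world's x, y, z in cm, then the turn, a rotation vector about the world's x, y, z in degrees, then the finger opening in cm, from 0 to 8.54. A call has 1 to 5 rows; each row shifts and turns the commanded pose from where the row before left it; what a row does not reach is not made up. A row lasts 1/12 s, in which the tool goes at most 41.7 mm and 7.16 degrees, less where a joint would pass 70% of its speed; a pose out of reach is approached as far as the arm can. A call with a gripper value outside its range is refused whole. The fingers move at their own pace and stop on an object; "squeeze" is the grip in N (left out, the last holds). Time passes only in rows, so rows that do not move let the fingers close. It gives the time, the measured TCP pose, the force and the opening at its end, in the units of the state.
- manip.get_state(): the state, without advancing time (a new reading comes with each control period).
- optics.get_image(name): name is "scene" or "top"; returns the picture (420x560x3 uint8, red, green, blue); there is no depth.
- optics.get_calibration(name): a dict with "camera_matrix" (3x3 intrinsics, pixels), "rvec" (rotation vector, rad) and "tvec" (3), from world to camera coordinates, as OpenCV has them. Camera axes: x right, y down, z forward; pixel columns grow to the right and rows downward; lengths in m; the calibration is good to about 2 mm. A picture is of the moment at which its call begins. get_calibration takes no time and is no camera call.
- manip.sign_off(): hands the job in, once; it reports no verdict.
Trained networks look in the newest picture that a camera, given by its name, has taken for a name from the list of things; names that differ only in an ending like _2 or _b are one class to them, and where a whole thing is asked for, a point or a joint stands for the part that bears it (a point fixed in the world has none). Each returns a list of dicts, best first, with "conf" (0 to 1); they miss things now and then, are a little off and sometimes report something else, mostly with a low value. They report only what shows in the picture. A call takes as long as a camera call. They do not tell look-alikes from the thing itself.
- spotter.look_for(label, camera): "bbox" ([left, top, right, bottom] in pixels, round what is visible of it).
- spotter.landmark_of(label, camera): "pixel" ([column, row] in pixels: a listed point, or the origin of a listed thing).
The state is a dict: "t": time; "joints": joint angles; "joint_vel": joint speeds; "tau": joint torques, N m; "tcp_pos": TCP position; "tool_rot": TCP orientation; "ft_force": force on the tool from outside, world axes, zero at the start; "ft_torque": the same for the moment, N m; "gripper_width": opening from 0.0 (shut) to 1.0 (fully open).
Only numpy, scipy, OpenCV 4.12 (cv2) and the standard library are available. Lean on these libraries where they do the work, as an engineer would, in place of code of your own. Each camera call takes 0.05 s, during which the arm holds its last target.

## Task

The charged battery pack is locked in the charger: press the charger's catch button so that the pack springs loose, draw it out of the dovetail, and slide it into the matching dovetail at the front of the label printer until the printer's catch clicks and holds it. Do not force it: push and pull gently, by feel, and stop at the click. Leave everything else on the table where it is, and let go of the pack once it is locked.

Things in the scene. Friction and masses are not known exactly. Their poses are not given: they have to be found in the camera images.
- pack: Black battery pack, about 0.3 kg (varies): case 76 (x) x 46 (y) x 46 (z) mm on a dovetail foot. Origin: centre of the foot's underside; the case spans 11 to 57 mm above it. Foot 72 mm long, 34 mm wide at the bottom. +x is the leading end (the catch's notch lies 17 to 31 mm ahead, underneath). Grip it across its y sides from above. It starts locked in the charger: origin on charger_seat, axes alike.
- charger: Grey charger fixed to the table: base 180 x 92 x 30 mm with a dovetail slide on top, nothing tall behind. Origin: on the table under a locked pack's centre; +x is the way a pack goes in. Behind the locked pack (x = 40 to 90 mm) stand a 44 mm wide stop block, top 74 mm above the table, with a sprung ejector, and the catch button.
- charger_seat (a point): Centre of the locked pack's underside: charger x = 0, 30 mm above the table (the slide's floor). When the catch is pressed the ejector shoves the pack out by about 28 mm (to x = -28 mm), where it stays in the rails; from x = -72 mm it is clear of rails and lead-ins and can be lifted.
- charger_button (a point): Centre of the top of the charger's catch button, a black ribbed cap 22 x 30 mm at charger x = +72 mm, 76 mm above the table when up; axes as the charger's. Press it straight down.
- charger_catch (a joint): The charger's catch: 0 = up, grows as it is pressed down, to 0.008 m at its bottom stop. Sprung up with 2.4 N (up) to 4.8 N (bottom); the pack is let go from about 0.005 m.
- printer: Label printer fixed to the table: white housing 110 x 130 x 105 mm (x = +125 to +235 mm), and in front of it a grey ledge 92 mm wide, 30 mm high, with a slide like the charger's. Origin: on the table under the slide's nominal seat; +x is the way the pack goes in. Its stop block, ejector, catch and button stand as on the charger, but shifted along x by up to 12 mm either way, fixed, not measured.
- printer_mouth (a point): Middle of the start of the printer's rails on the slide's floor: printer x = -20 mm, 30 mm up; axes as the printer's. Rails (39 mm above the table, 60 mm over all) run to x = +34 mm, flared lead-ins lie from x = -34 to -20 mm, and before them a flat apron at floor level to x = -85 mm, to set the pack down on before sliding. Play in the rails: 1 mm each side, 1.5 mm in height.
- printer_seat (a point): Nominal locked place of the pack's origin: printer x = 0, 30 mm up. Nominally (all shifted by the unknown 12 mm or less): ejector met at x = -28 mm, catch ramp from -16 to -8 mm, the catch clicks at 0 to +1 mm, the hard stop is at +2.5 mm. Push: up to 8 N on the ramp, 6 N after, climbing fast at the stop; 12 to 16 N there is plenty, over 22 N is forcing. Unclicked, the pack is pushed back out.
- printer_catch (a joint): The printer's catch: 0 = up; pressed down by the foot sliding over it, to 0.003 to 0.005 m before the click, back to about 0 at the click. Springs as the charger's.
- label_roll: Bystander, to be left alone: roll of white labels standing on end, 60 mm across, 40 mm high, on the table between the two docks. Origin: centre of its underside.
- tape_roll: Bystander, to be left alone: thin cardboard-coloured tape roll, 60 mm across, 20 mm high, lying between the two docks, farthest from the robot. Origin: centre of its underside.
- screwdriver: Bystander, to be left alone: screwdriver, 150 mm, lying between the two docks. Origin: centre of its underside.
- ink_tub: Bystander, to be left alone: open white tub, 90 mm across, 100 mm high, to the robot's left. Origin: centre of its underside.
- tag_bin: Bystander, to be left alone: open blue bin 140 x 100 x 60 mm, to the robot's right. Origin: centre of its underside.
Mind the look-alikes: they are no part of the job. Of the things shaped like the pack, the black one is meant. Leave any yellow look-alike of the charger alone.

How it is judged:
On the way, in this order (a step that is already met when the one before it is completed fails the run):
1. the charger's catch has let the pack spring loose (at least 7 mm out along the slide) (x of pack in the frame of charger below -0.007 m), for 0.1 s.
2. the pack is drawn out of the charger (more than 60 mm) (horizontal distance between pack and charger above 0.06 m), for 0.1 s.
At the end, for the whole second after the job is handed in: The pack sits upright in the printer's dovetail, in line with it (within 4 mm sideways, 0.08 rad), locked: origin between 12.8 mm short of and 16.5 mm beyond the printer's nominal seat (the catch block's setting varies by 12 mm), printer's catch up (under 2 mm), pack at rest and let go (x of pack in the frame of printer between -0.0128 and 0.0165 m and y of pack in the frame of printer between -0.004 and 0.004 m and z of pack in the frame of printer between 0.027 and 0.034 m and value of joint printer_catch below 0.002 m and angle between the x axis of pack and the x axis of printer, either way round below 0.08 rad and angle between pack's own z axis and vertical below 0.08 rad and linear speed of pack below 0.01 m/s); the robot touches nothing.
It fails at once if the pack, in the printer's slide, is forced against the printer (over 50 N of contact in all) (horizontal distance between pack and printer below 0.03 m and contact force between pack and printer above 50 N).
It fails at once if the pack is forced against the charger (over 60 N of contact in all) (contact force between pack and charger above 60 N).
It fails at once if the pack is forced against the printer (over 60 N of contact in all) (contact force between pack and printer above 60 N).
It fails at once if a bystander is moved by more than 20 mm (distance of any of label_roll, tape_roll, screwdriver, ink_tub, tag_bin from where it was at the start of the episode above 0.02 m).
It also fails if it takes over 67 s, if anything falls off the work surface, if the arm or the gripper's body presses on something with over 40 N, if the wrist force passes 120 N, or if a joint passes its speed limit or range.

## Working session

There is one attempt and no reset: what is moved stays moved. The work goes in short steps, Python scripts to look and compute and a tool call to move; the robot and the scene stay as the last step left them, time stands still between calls to the robot, and variables do not carry over. Pictures are saved under pics/ and viewed, and the job is handed in when it is done.

Besides the shell and the picture viewer there is one more tool, called after "Request:" as name(argument=value, ...) on one line, values as JSON. arm_command: Moves the arm, as the interface text tells. Its arguments: {"type":"object","properties":{"rows":{"type":"array"},"squeeze":{"type":"number"}},"required":["rows"]}

```bash
ls; mkdir -p pics; python3 - <<'E'
from rig import manip, optics, spotter
import cv2
for n in ("scene","top"):
    im=optics.get_image(n); cv2.imwrite(f"pics/{n}0.png",im[:,:,::-1])
    print(n,optics.get_calibration(n))
for n in ("scene","top"):
    for l in ("pack","charger","charger_seat","charger_button","printer","printer_mouth","printer_seat"):
        print(n,l,[(tuple(round(v) for v in d['pixel']),round(d['conf'],2)) for d in spotter.landmark_of(l,n)])
print(manip.get_state())
E
```

```text
pics
scene {'camera_matrix': array([[505.92038717,   0.        , 283.37474279],
       [  0.        , 505.92038717, 213.60211548],
       [  0.        ,   0.        ,   1.        ]]), 'rvec': array([ 1.64762211,  1.66329262, -0.85469845]), 'tvec': array([ 7.28362015e-04, -2.30537040e-01,  1.61004186e+00])}
top {'camera_matrix': array([[399.44690734,   0.        , 284.54584042],
       [  0.        , 399.44690734, 210.68175983],
       [  0.        ,   0.        ,   1.        ]]), 'rvec': array([ 2.15708333, -2.19676873,  0.14758994]), 'tvec': array([-0.01019955,  0.50227432,  1.06665377])}
scene pack [((136, 260), 0.97), ((195, 236), 0.86)]
scene charger [((196, 250), 0.85), ((186, 191), 0.71)]
scene charger_seat [((182, 178), 0.94), ((198, 239), 0.93)]
scene charger_button [((196, 241), 0.64), ((190, 174), 0.63)]
scene printer [((366, 260), 0.88)]
scene printer_mouth [((362, 242), 0.95)]
scene printer_seat []
top pack [((349, 197), 0.74), ((395, 183), 0.6)]
top charger [((375, 292), 0.91), ((346, 199), 0.63)]
top charger_seat [((346, 196), 0.57), ((120, 227), 0.25)]
top charger_butt
[... 197 characters left out ...]
ray([ 1.20326559,  0.59928281, -0.00247874,  1.59939408,  0.00178686,
        0.9428755 , -0.07975248]), 'joint_vel': array([-5.76995906e-05, -1.04340021e-03, -7.88903625e-04, -7.93803930e-04,
        8.28670527e-04, -1.08660311e-03, -2.68262856e-04]), 'tau': array([-5.21467773e-04, -7.76129150e+01,  1.56380810e+00, -2.58372581e+01,
        1.24880866e-02,  1.82634401e-03, -2.57593946e-06]), 'tcp_pos': array([ 0.20788056, -0.69457047,  0.23128958]), 'tool_rot': array([ 2.60178389e-05,  9.89442616e-01,  1.44925180e-01, -1.86247658e-05]), 'ft_force': array([-0.24646999,  0.02350691,  0.45363713]), 'ft_torque': array([-0.0049169 ,  0.02222177,  0.01712181]), 'gripper_width': 0.9981929607408923}
```

View pics/scene0.png

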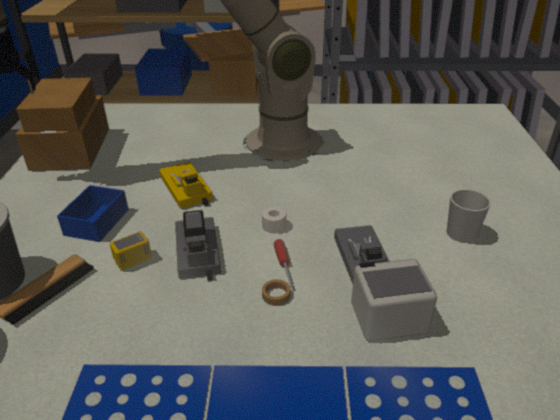

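View pics/top0.png

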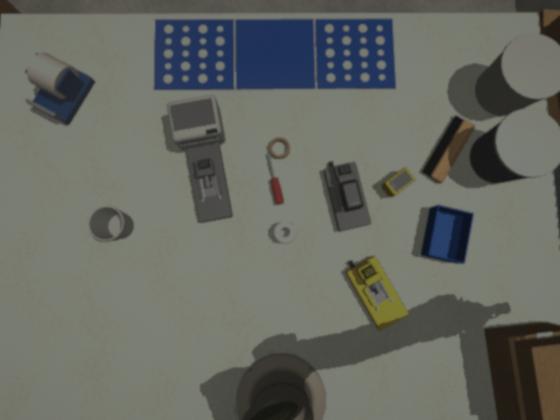

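```bash
python3 - <<'E'
import cv2,numpy as np
t=cv2.imread("pics/top0.png"); s=cv2.imread("pics/scene0.png")
def g(i): return np.clip((i/255.)**0.6*255,0,255).astype('uint8')
a=cv2.resize(g(t[150:240,310:390]),None,fx=6,fy=6,interpolation=cv2.INTER_CUBIC)
cv2.imwrite("pics/tc.png",a)
cv2.imwrite("pics/tp.png",cv2.resize(g(t[90:230,160:240]),None,fx=4.2,fy=4.2,interpolation=cv2.INTER_CUBIC))
cv2.imwrite("pics/sc.png",cv2.resize(g(s[200:285,165:230]),None,fx=7,fy=7,interpolation=cv2.INTER_CUBIC))
cv2.imwrite("pics/sp.png",cv2.resize(g(s[215:345,325:440]),None,fx=4.5,fy=4.5,interpolation=cv2.INTER_CUBIC))
E
```

```text
(no output)
```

View pics/tc.png

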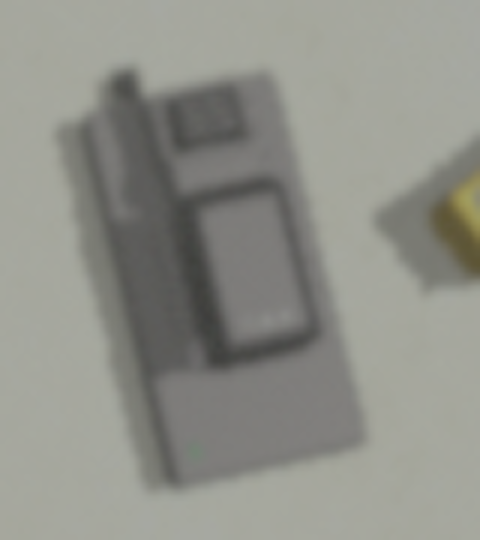

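View pics/tp.png

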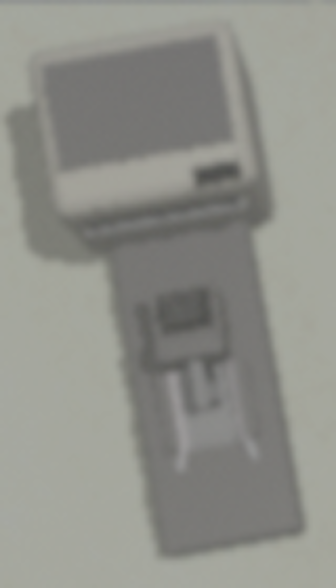

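View pics/sc.png

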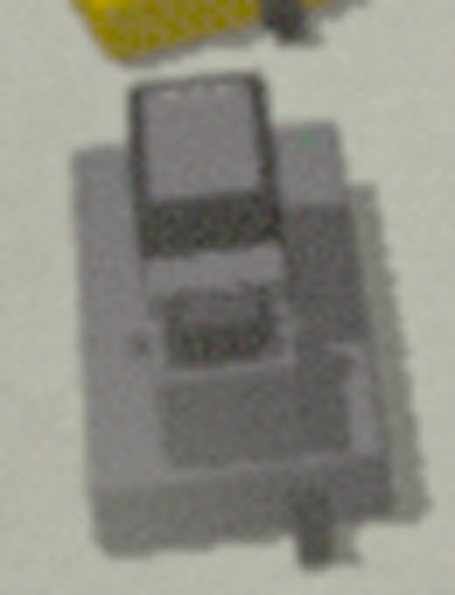

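View pics/sp.png

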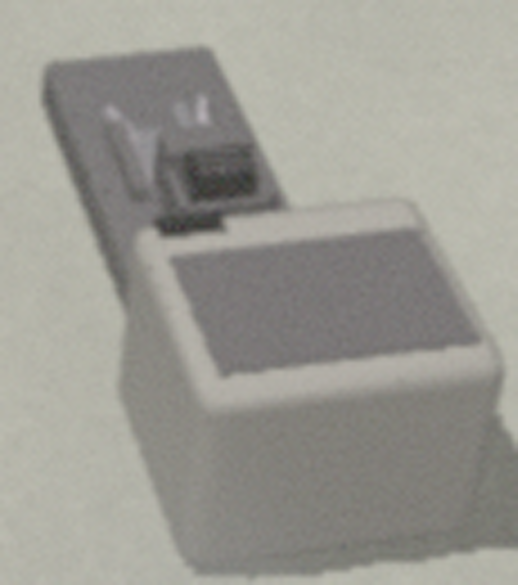

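```bash
cat > h.py <<'E'
import numpy as np,cv2
from rig import manip,optics,spotter
from scipy.optimize import least_squares
C={n:optics.get_calibration(n) for n in("scene","top")}
def proj(n,P):
    c=C[n];return cv2.projectPoints(np.asarray(P,float).reshape(-1,3),c['rvec'],c['tvec'],c['camera_matrix'],None)[0].reshape(-1,2)
def back(n,uv,z):
    c=C[n];R=cv2.Rodrigues(c['rvec'])[0];o=-R.T@c['tvec'];d=R.T@np.linalg.solve(c['camera_matrix'],np.array([*uv,1.]))
    return o+d*(z-o[2])/d[2]
def W(p,L):
    L=np.atleast_2d(L);c,s=np.cos(p[2]),np.sin(p[2])
    return np.c_[p[0]+c*L[:,0]-s*L[:,1],p[1]+s*L[:,0]+c*L[:,1],L[:,2]]
def unc(uv,f,o): return ((np.asarray(uv,float)+.5)/f-.5)+np.array(o)
def fit(obs,p0):
    def r(p): return np.concatenate([(proj(n,W(p,l))-uv).ravel() for n,l,uv in obs])
    q=least_squares(r,p0,loss='soft_l1');return q.x,r(q.x).reshape(-1,2)
E
cat > f.py <<'E'
from h import *
T=lambda u,l:("top",l,unc(u,6,(310,150))); S=lambda u,l:("scene",l,unc(u,7,(165,200)))
b=.03;k=.087
ch=[T((178,487),(-.09,.046,b)),T((367,442),(-.09,-.046,b)),T((270,70),(.09,-.046,b)),T((90,122),(.09,.046,b)),
 T((210,362),(-.038,.023,k)),T((317,332),(-.038,-.023,k)),T((275,180),(.038,-.023,k)),T((183,203),(.038,.023,k)),
 S((72,150),(-.09,-.046,b)),S((340,124),(-.09,.046,b)),S((92,487),(.09,-.046,b)),S((385,455),(.09,.046,b)),
 S((130,80),(-.038,-.023,k)),S((262,72),(-.038,.023,k)),S((140,208),(.038,-.023,k)),S((275,192),(.038,.023,k))]
T2=lambda u,l:("top",l,unc(u,4.2,(160,90))); S2=lambda u,l:("scene",l,unc(u,4.5,(325,215)))
pr=[T2((162,555),(-.085,.046,b)),T2((303,530),(-.085,-.046,b)),
 T2((178,468),(-.034,.027,.039)),T2((257,455),(-.034,-.027,.039)),
 S2((45,65),(-.085,-.046,b)),S2((210,48),(-.085,.046,b)),
 T2((30,60),(.235,.065,.105)),T2((230,22),(.235,-.065,.105)),T2((258,185),(.125,-.065,.105)),T2((60,222),(.125,.065,.105)),
 S2((140,235),(.125,-.065,.105)),S2((410,200),(.125,.065,.105)),S2((207,415),(.235,-.065,.105)),S2((497,365),(.235,.065,.105))]
for nm,o,p0 in(("ch",ch,[.5,-.2,.2]),("pr",pr,[.5,.2,.2])):
    for sel in("top","scene",None):
        oo=[x for x in o if sel in(None,x[0])]
        p,r=fit(oo,p0);print(nm,sel,p.round(4),np.degrees(p[2]).round(2));
        print(r.round(1).tolist())
for n in C: 
    R=cv2.Rodrigues(C[n]['rvec'])[0];print(n,-R.T@C[n]['tvec'])
E
python3 f.py
```

```text
ch top [ 0.5376 -0.1918  0.2164] 12.4
[[-0.4, 1.6], [0.5, 1.3], [0.1, 0.5], [-1.8, -0.7], [1.3, -0.3], [0.5, 0.7], [0.2, -2.0], [-1.4, -1.8]]
ch scene [ 0.5413 -0.1935  0.2066] 11.84
[[0.0, -1.2], [-0.0, -1.9], [-0.9, -0.0], [0.5, -1.1], [-0.7, 0.8], [0.8, -0.4], [-0.9, 2.7], [1.3, 2.4]]
ch None [ 0.539  -0.1931  0.2106] 12.07
[[-0.2, 1.0], [0.8, 0.9], [0.8, 0.1], [-1.2, -1.3], [1.7, -0.9], [0.9, 0.2], [0.8, -2.5], [-0.8, -2.4], [0.2, -1.7], [0.1, -2.5], [-0.3, -0.7], [1.0, -1.9], [-0.4, 0.2], [1.1, -1.0], [-0.4, 2.0], [1.7, 1.7]]
pr top [0.5643 0.1838 0.169 ] 9.68
[[0.2, 1.0], [0.2, 0.7], [-0.4, 1.6], [0.6, 1.1], [-1.3, -2.5], [0.5, -2.0], [1.0, -0.6], [-1.8, -0.6]]
pr scene [0.5738 0.1833 0.1764] 10.11
[[-0.9, 0.4], [0.2, 0.1], [-2.9, -1.6], [1.5, -1.3], [-0.5, -0.1], [5.3, 2.0]]
pr None [0.5675 0.184  0.1705] 9.77
[[0.2, -0.2], [0.1, -0.5], [-0.4, 0.5], [0.5, -0.1], [-0.6, -1.3], [0.4, -1.4], [-1.5, -3.6], [0.2, -3.2], [0.8, -1.8], [-1.9, -1.7], [-3.3, -3.8], [0.9, -3.2], [-1.4, -2.8], [4.2, -0.3]]
scene [1.44030273 0.01856537 0.75535821]
top [0.38250318 0.00989308 1.11522519]
```

```bash
sed -i 's/(-.09,/(-.085,/g; s/(.09,/(.095,/g' f.py
sed -i 's/ T2((30,60).*/ ]/; /^ S2((140/d' f.py
cat >> f.py <<'E'
def draw(n,p,out,box,f,polys):
    im=cv2.imread(f"pics/{n}0.png");im=np.clip((im/255.)**.6*255,0,255).astype('uint8')
    x0,y0,x1,y1=box;a=cv2.resize(im[y0:y1,x0:x1],None,fx=f,fy=f,interpolation=cv2.INTER_CUBIC)
    for q,c in polys:
        uv=((proj(n,W(p,np.array(q)))-(x0,y0)+.5)*f-.5)
        cv2.polylines(a,[np.round(uv).astype(int)],True,c,1)
    return a
def rect(a,b,c,d,z): return [(a,c,z),(b,c,z),(b,d,z),(a,d,z)]
pc,_=fit(ch,[.5,-.2,.2]);pp,_=fit(pr,[.5,.2,.2])
G=(0,255,0);R_=(0,0,255);B=(255,0,0)
P=[(rect(-.085,.095,-.046,.046,.03),G),(rect(-.038,.038,-.023,.023,.087),R_),(rect(.061,.083,-.015,.015,.076),B)]
Q=[(rect(-.085,.125,-.046,.046,.03),G),(rect(-.034,.034,-.030,.030,.039),R_),(rect(.061,.083,-.015,.015,.076),B),(rect(.125,.235,-.065,.065,.105),R_)]
a=draw("top",pc,0,(310,150,390,240),5,P);b=draw("scene",pc,0,(165,200,230,285),5,P)
h=max(a.shape[0],b.shape[0]);pad=lambda i:cv2.copyMakeBorder(i,0,h-i.shape[0],0,0,cv2.BORDER_CONSTANT)
cv2.imwrite("pics/ovc.png",np.hstack([pad(a),pad(b)]))
a=draw("top",pp,0,(160,90,240,230),4,Q);b=draw("scene",pp,0,(325,215,440,345),4,Q)
h=max(a.shape[0],b.shape[0]);cv2.imwrite("pics/ovp.png",np.hstack([pad(a),pad(b)]))
E
python3 f.py
```

```text
ch top [ 0.5351 -0.1924  0.2142] 12.27
[[-0.7, 0.7], [0.2, 0.5], [0.0, -0.3], [-1.9, -1.6], [1.6, 0.7], [0.8, 1.6], [0.5, -1.0], [-1.1, -0.9]]
ch scene [ 0.5383 -0.1942  0.2067] 11.84
[[0.0, -0.7], [0.0, -1.5], [-0.8, 0.6], [0.6, -0.6], [-0.8, 0.0], [0.7, -1.2], [-0.9, 1.8], [1.2, 1.5]]
ch None [ 0.5363 -0.1937  0.2099] 12.03
[[-0.4, 0.2], [0.6, 0.1], [0.6, -0.7], [-1.4, -2.1], [2.0, 0.2], [1.2, 1.2], [1.0, -1.4], [-0.6, -1.4], [0.3, -1.2], [0.2, -2.0], [-0.3, -0.0], [1.1, -1.2], [-0.5, -0.4], [1.0, -1.7], [-0.5, 1.3], [1.6, 0.9]]
pr top [0.5674 0.1835 0.1577] 9.04
[[-0.1, -0.3], [-0.0, -0.2], [-0.4, 0.4], [0.6, 0.1]]
pr scene [0.5725 0.1851 0.1852] 10.61
[[-0.5, 0.2], [0.5, -0.2]]
pr None [0.5682 0.184  0.1658] 9.5
[[0.0, -0.5], [0.0, -0.7], [-0.5, 0.2], [0.5, -0.3], [-0.5, -1.2], [0.6, -1.2]]
scene [1.44030273 0.01856537 0.75535821]
top [0.38250318 0.00989308 1.11522519]
```

View pics/ovc.png

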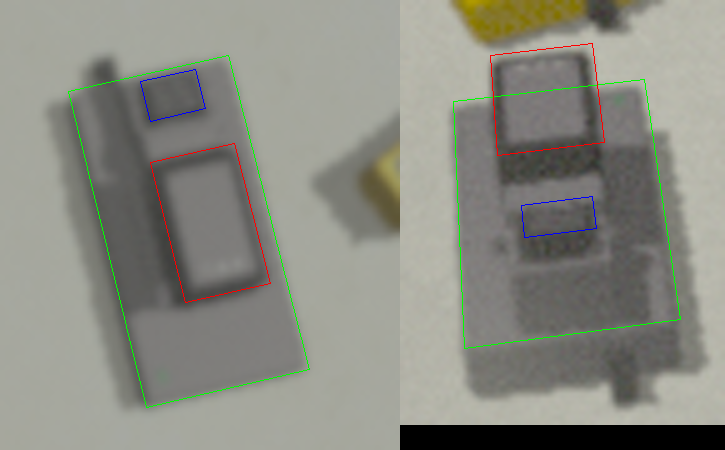

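View pics/ovp.png

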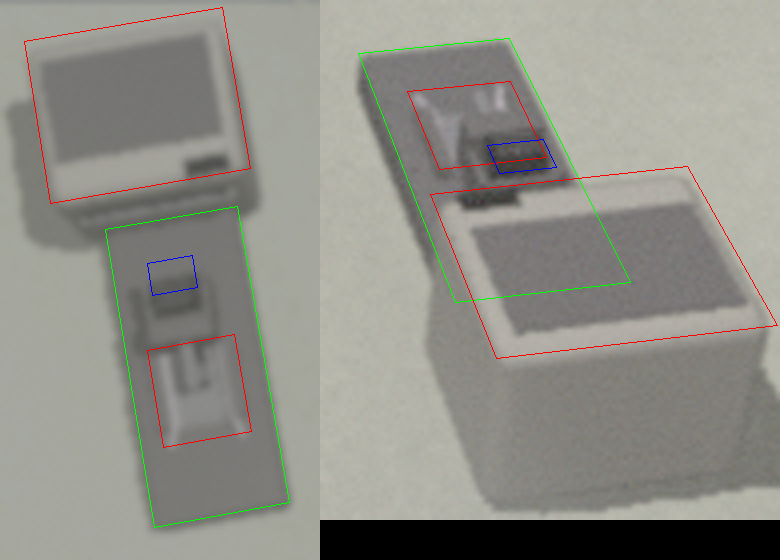

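```bash
python3 - <<'E'
from h import *
print(back("scene",(196,241),.076),back("top",(347,169),.076))
print("mouth",back("top",(214,196),.03),back("scene",(362,242),.03),"seat",back("top",(211,190),.03))
pc=[.536,-.193,.210];pp=[.568,.184,.164]
print(W(pc,[[.072,0,.076],[.075,0,.076],[0,0,.03]]),W(pp,[[-.02,0,.03],[0,0,.03]]))
for u in((535,65),(530,145),(480,70),(448,235)):print(back("top",u,.1))
# printer button seen: crop tp (186,310)/4.2
u=unc((186,309),4.2,(160,90));b=back("top",u,.076);u2=unc((217,172),4.5,(325,215));b2=back("scene",u2,.076)
for q in(b,b2):
  d=q[:2]-pp[:2];c,s=np.cos(pp[2]),np.sin(pp[2]);print("prbutton local",c*d[0]+s*d[1],-s*d[0]+c*d[1])
u=unc((207,115),6,(310,150));b=back("top",u,.076);u2=unc((217,325),7,(165,200));b2=back("scene",u2,.076)
for q in(b,b2):
  d=q[:2]-pc[:2];c,s=np.cos(pc[2]),np.sin(pc[2]);print("chbutton local",c*d[0]+s*d[1],-s*d[0]+c*d[1])
E
```

```text
[ 0.60032857 -0.1802828   0.076     ] [ 0.60539509 -0.18634813  0.076     ]
mouth [0.54537455 0.17276589 0.03      ] [0.54452709 0.18415826 0.03      ] seat [0.56209731 0.18093815 0.03      ]
[[ 0.60641823 -0.17799089  0.076     ]
 [ 0.60935232 -0.17736551  0.076     ]
 [ 0.536      -0.193       0.03      ]] [[0.54826836 0.18073468 0.03      ]
 [0.568      0.184      0.03      ]]
[ 0.87960963 -0.70380862  0.1       ]
[ 0.65794518 -0.67048534  0.1       ]
[ 0.86660031 -0.55179463  0.1       ]
[ 0.4242061  -0.43578582  0.1       ]
prbutton local 0.05897292578540041 -0.0012737045376706134
prbutton local 0.06913936776399952 -0.003345220687885224
chbutton local 0.071645101662627 -0.0005323091512731727
chbutton local 0.0822937160381819 -0.0028643358131499146
```

Request:
arm_command(rows=[[[2.5, 3.2, 0], [0, 0, -1], 0], [[2.5, 3.2, 0], [0, 0, -1], 0], [[2.5, 3.2, 0], [0, 0, -1], 0], [[2.5, 3.2, 0], [0, 0, -1], 0], [[2.5, 3.2, 0], [0, 0, -0.6], 0]])

```text
t: 1.22
tcp_pos: [0.3337, -0.5331, 0.2314]
tool_rot: [0.0, 0.995, 0.104, 0.0]
ft_force: [1.1, 0.1, -0.2]
gripper_width: 0.302
```

Request:
arm_command(rows=[[[2.5, 3.24, 0], [0, 0, 0], 0], [[2.5, 3.24, 0], [0, 0, 0], 0], [[2.5, 3.24, 0], [0, 0, 0], 0], [[2.5, 3.24, 0], [0, 0, 0], 0], [[2.5, 3.24, 0], [0, 0, 0], 0]])

```text
t: 1.63
tcp_pos: [0.4589, -0.3709, 0.2316]
tool_rot: [0.0, 0.994, 0.105, 0.0]
ft_force: [0.7, -0.6, -0.6]
gripper_width: 0.001
```

Request:
arm_command(rows=[[[2.5, 3.24, 0], [0, 0, 0], 0], [[2.5, 3.24, 0], [0, 0, 0], 0], [[2.5, 3.24, -2], [0, 0, 0], 0], [[2.5, 3.24, -3], [0, 0, 0], 0], [[2.5, 3.24, -3], [0, 0, 0], 0]])

```text
t: 2.05
tcp_pos: [0.5734, -0.2234, 0.1638]
tool_rot: [0.0, 0.994, 0.105, 0.001]
ft_force: [0.3, -0.9, -0.4]
gripper_width: 0.005
```

Request:
arm_command(rows=[[[2.5, 3.2, -3], [0, 0, 0], 0], [[0, 0, 0], [0, 0, 0], 0], [[0, 0, 0], [0, 0, 0], 0]])

```text
t: 2.3
tcp_pos: [0.593, -0.1957, 0.1372]
tool_rot: [-0.001, 0.994, 0.107, -0.001]
ft_force: [-0.5, -0.7, 0.9]
gripper_width: 0.0
```

```bash
cat > v.py <<'E'
from h import *
import sys
n,tag,x0,y0,x1,y1,f=sys.argv[1],sys.argv[2],*map(int,sys.argv[3:])
im=optics.get_image(n)[:,:,::-1];cv2.imwrite(f"pics/raw_{tag}.png",im)
im=np.clip((im/255.)**.6*255,0,255).astype('uint8')
cv2.imwrite(f"pics/{tag}.png",cv2.resize(im[y0:y1,x0:x1],None,fx=f,fy=f,interpolation=cv2.INTER_CUBIC))
s=manip.get_state();print(s['t'],s['tcp_pos'],s['tool_rot'],s['ft_force'],s['gripper_width'])
E
python3 v.py scene b1 130 150 260 290 4; python3 v.py top b1t 300 110 410 240 4
```

```text
2.35 [ 0.59245217 -0.19787174  0.13835667] [-1.38648526e-04  9.94376879e-01  1.05896983e-01 -6.57913480e-04] [-0.20905211 -0.83596325  0.44106828] -0.0036589350327862506
2.4 [ 0.59219385 -0.19921734  0.13910903] [ 2.94030876e-04  9.94482562e-01  1.04901396e-01 -2.09157896e-04] [-0.31983133 -0.705003    0.27669662] 0.0023553540457490634
```

View pics/b1.png

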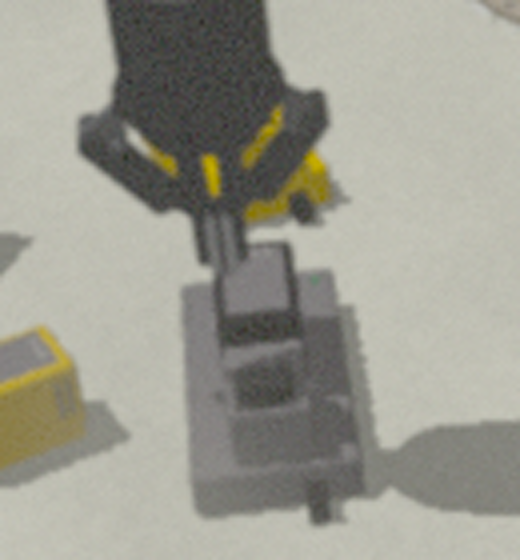

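View pics/b1t.png

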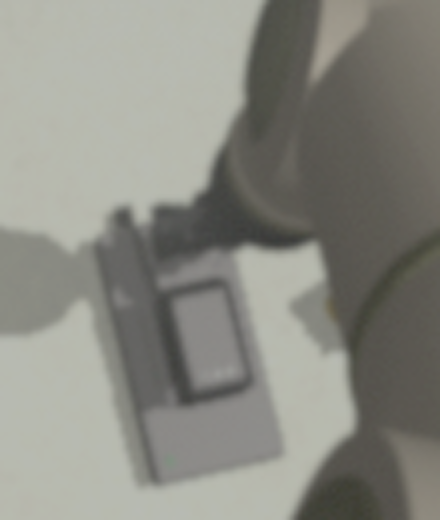

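Request:
arm_command(rows=[[[0.85, 1.1, -1.5], [0, 0, 0], 0], [[0.85, 1.1, -1.5], [0, 0, 0], 0], [[0, 0, 0], [0, 0, 0], 0], [[0, 0, 0], [0, 0, 0], 0]])

```text
t: 2.73
tcp_pos: [0.6093, -0.1753, 0.1078]
tool_rot: [-0.001, 0.994, 0.106, -0.001]
ft_force: [0.4, -0.2, 0.7]
gripper_width: -0.0
```

```bash
python3 v.py scene b2 130 150 260 290 4
```

```text
2.7833 [ 0.60920671 -0.17625223  0.10840198] [-1.41882799e-04  9.94435539e-01  1.05345256e-01 -5.62543850e-04] [0.0941457  0.15639999 0.19111398] 0.0028446324334555325
```

View pics/b2.png

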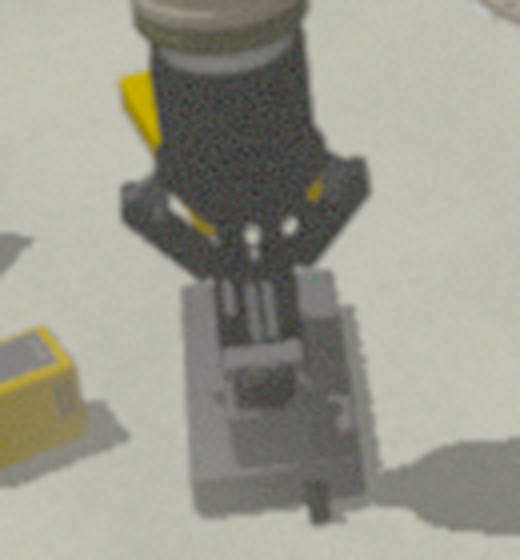

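```bash
python3 - <<'E'
from h import *
print(((proj("scene",[[.609,-.1765,.076],[.6092,-.1763,.1084]])-(130,150))+.5)*4)
E
```

```text
[[270.63961578 376.31169046]
 [264.52925163 328.30481373]]
```

Request:
arm_command(rows=[[[0, 0, -1.3], [0, 0, 0], 0], [[0, 0, -1.2], [0, 0, 0], 0], [[0, 0, 0], [0, 0, 0], 0], [[0, 0, 0], [0, 0, 0], 0]])

```text
t: 3.12
tcp_pos: [0.6086, -0.1767, 0.0829]
tool_rot: [-0.0, 0.994, 0.105, -0.001]
ft_force: [0.2, -0.6, 0.1]
gripper_width: 0.001
```

Request:
arm_command(rows=[[[0, 0, -0.3], [0, 0, 0], 0], [[0, 0, -0.3], [0, 0, 0], 0], [[0, 0, -0.2], [0, 0, 0], 0], [[0, 0, 0], [0, 0, 0], 0]])

```text
t: 3.45
tcp_pos: [0.6095, -0.1766, 0.0759]
tool_rot: [0.0, 0.994, 0.105, 0.0]
ft_force: [-0.9, 0.1, 1.6]
gripper_width: -0.001
```

Request:
arm_command(rows=[[[0, 0, -0.2], [0, 0, 0], 0], [[0, 0, -0.2], [0, 0, 0], 0], [[0, 0, 0], [0, 0, 0], 0], [[0, 0, 0], [0, 0, 0], 0]])

```text
t: 3.78
tcp_pos: [0.6096, -0.1766, 0.072]
tool_rot: [0.0, 0.994, 0.105, 0.0]
ft_force: [-0.1, -0.2, 3.4]
gripper_width: 0.002
```

Button is moving as its spring predicts (about 3.4 N at 4 mm). Pressing further.

Request:
arm_command(rows=[[[0, 0, -0.15], [0, 0, 0], 0], [[0, 0, -0.15], [0, 0, 0], 0], [[0, 0, 0], [0, 0, 0], 0], [[0, 0, 0], [0, 0, 0], 0]])

```text
t: 4.12
tcp_pos: [0.6096, -0.1765, 0.069]
tool_rot: [0.0, 0.994, 0.105, 0.0]
ft_force: [0.4, -0.3, 4.1]
gripper_width: 0.001
```

```bash
python3 v.py top b3 300 110 410 240 4
```

```text
4.1667 [ 0.60960181 -0.17656048  0.06903447] [6.99202511e-05 9.94463729e-01 1.05080296e-01 1.36817401e-04] [-0.41697176 -0.1125269   3.17214182] -0.0022045813792344084
```

View pics/b3.png

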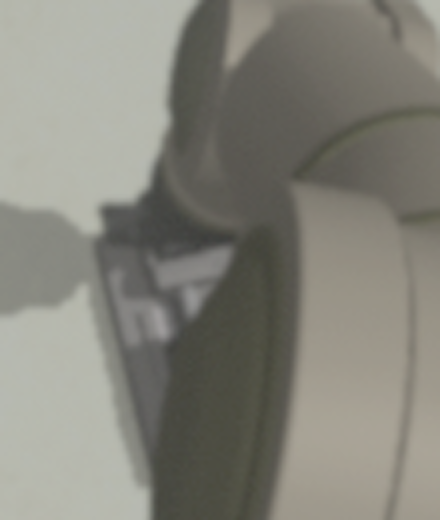

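Request:
arm_command(rows=[[[0, 0, 3], [0, 0, 0], 0], [[0, 0, 4], [0, 0, 0], 0], [[-2.5, -0.5, 0], [0, 0, 0], 8.5], [[-2.5, -0.5, 0], [0, 0, 0], 8.5], [[-2.5, -0.6, 0], [0, 0, 0], 8.5]])

```text
t: 4.58
tcp_pos: [0.5336, -0.1921, 0.1393]
tool_rot: [0.0, 0.994, 0.106, 0.0]
ft_force: [-0.8, -1.0, -0.6]
gripper_width: 0.418
```

Request:
arm_command(rows=[[[-2.5, -0.6, 0], [0, 0, 0], 8.5], [[0, 0, 0], [0, 0, 0], 8.5], [[0, 0, 0], [0, 0, 0], 8.5], [[0, 0, 0], [0, 0, 0], 8.5]])

```text
t: 4.92
tcp_pos: [0.5101, -0.1983, 0.139]
tool_rot: [-0.0, 0.994, 0.105, 0.0]
ft_force: [0.3, -0.1, 0.2]
gripper_width: 0.976
```

```bash
python3 v.py scene b4 130 150 260 290 4;python3 v.py top b4t 300 110 410 240 4
```

```text
4.9667 [ 0.51047274 -0.19816171  0.13890514] [-4.34784416e-05  9.94429603e-01  1.05402234e-01  3.63712113e-04] [0.12561533 0.14002357 0.50789157] 0.9942245943707053
5.0167 [ 0.51053786 -0.19809302  0.13884105] [-5.38199454e-05  9.94418376e-01  1.05508251e-01  3.15139668e-04] [-0.75046788 -0.25927247 -0.65509207] 0.9925877706208809
```

View pics/b4.png

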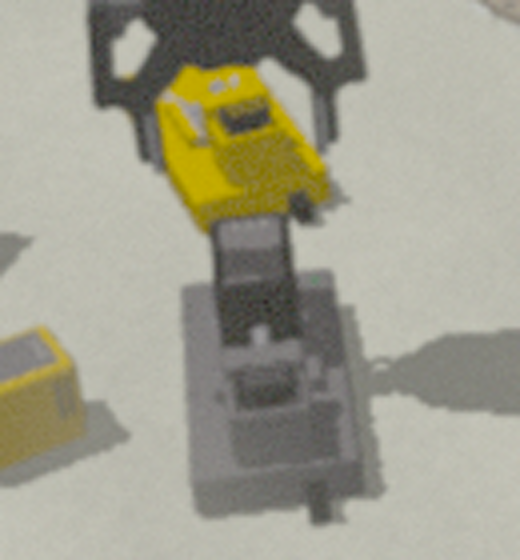

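View pics/b4t.png

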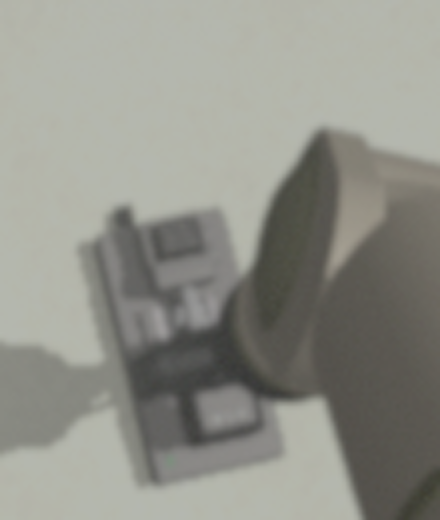

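Request:
arm_command(rows=[[[0, 0.1, -3], [0, 0, 0], 8.5], [[0, 0, -3], [0, 0, 0], 8.5], [[0, 0, -1.9], [0, 0, 0], 8.5], [[0, 0, -1], [0, 0, 0], 8.5], [[0, 0, 0], [0, 0, 0], 8.5]])

```text
t: 5.43
tcp_pos: [0.5091, -0.1967, 0.0478]
tool_rot: [-0.001, 0.994, 0.106, -0.002]
ft_force: [1.3, 0.7, -0.4]
gripper_width: 0.998
```

```bash
python3 v.py scene b5 130 150 260 290 4
```

```text
5.4833 [ 0.50950001 -0.19708445  0.04912582] [-3.87180123e-04  9.94429080e-01  1.05403755e-01 -8.38731116e-04] [-0.54293119  0.07037827  0.31208825] 0.991362242793284
```

View pics/b5.png

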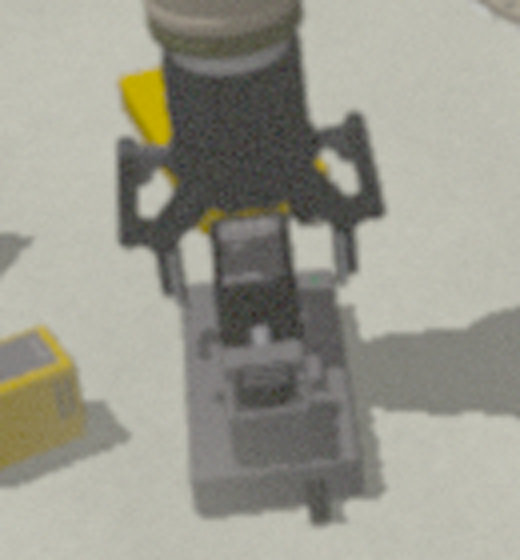

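Request:
arm_command(rows=[[[0, 0, 0], [0, 0, 0], 5], [[0, 0, 0], [0, 0, 0], 5], [[0, 0, 0], [0, 0, 0], 4], [[0, 0, 0], [0, 0, 0], 4], [[0, 0, 0], [0, 0, 0], 4]], squeeze=20)

```text
t: 5.9
tcp_pos: [0.5102, -0.1981, 0.051]
tool_rot: [0.001, 0.994, 0.105, 0.001]
ft_force: [0.6, -1.5, 5.2]
gripper_width: 0.538
```

Request:
arm_command(rows=[[[0, 0, 0], [0, 0, 0], 4], [[0, 0, 0], [0, 0, 0], 4], [[0, 0, 0], [0, 0, 0], 4]], squeeze=20)

```text
t: 6.15
tcp_pos: [0.5103, -0.1981, 0.051]
tool_rot: [0.001, 0.994, 0.105, 0.001]
ft_force: [-0.6, -0.9, 8.6]
gripper_width: 0.535
```

Request:
arm_command(rows=[[[0, 0, 0.15], [0, 0, 0], 4], [[0, 0, 0], [0, 0, 0], 4], [[0, 0, 0], [0, 0, 0], 4]], squeeze=45)

```text
t: 6.4
tcp_pos: [0.5095, -0.1983, 0.0515]
tool_rot: [0.0, 0.995, 0.105, 0.0]
ft_force: [1.6, -4.3, -4.5]
gripper_width: 0.534
```

Request:
arm_command(rows=[[[-0.3, -0.06, -0.05], [0, 0, 0], 4], [[-0.39, -0.08, 0], [0, 0, 0], 4], [[-0.39, -0.08, 0], [0, 0, 0], 4], [[-0.39, -0.08, 0], [0, 0, 0], 4]])

```text
t: 6.73
tcp_pos: [0.4954, -0.201, 0.0511]
tool_rot: [0.0, 0.994, 0.105, 0.001]
ft_force: [1.9, -4.1, -1.9]
gripper_width: 0.531
```

Request:
arm_command(rows=[[[-0.49, -0.11, 0], [0, 0, 0], 4], [[-0.49, -0.11, 0], [0, 0, 0], 4], [[-0.49, -0.11, 0], [0, 0, 0], 4], [[-0.49, -0.11, 0], [0, 0, 0], 4]])

```text
t: 7.07
tcp_pos: [0.4744, -0.2042, 0.051]
tool_rot: [-0.0, 0.994, 0.106, -0.0]
ft_force: [0.5, 0.7, 1.3]
gripper_width: 0.529
```

Request:
arm_command(rows=[[[-0.49, -0.11, 0], [0, 0, 0], 4], [[-0.49, -0.11, 0], [0, 0, 0], 4], [[-0.49, -0.11, 0], [0, 0, 0], 4], [[0, 0, 0], [0, 0, 0], 4]])

```text
t: 7.4
tcp_pos: [0.4588, -0.2083, 0.051]
tool_rot: [-0.0, 0.994, 0.105, -0.001]
ft_force: [-0.9, -0.6, 4.3]
gripper_width: 0.534
```

```bash
python3 v.py scene b6 130 150 260 290 4
```

```text
7.45 [ 0.45926439 -0.20823869  0.05105343] [-2.10119664e-04  9.94492398e-01  1.04806141e-01 -7.06128663e-04] [-1.55374367 -0.36058562  5.74643686] 0.5291035992724895
```

View pics/b6.png

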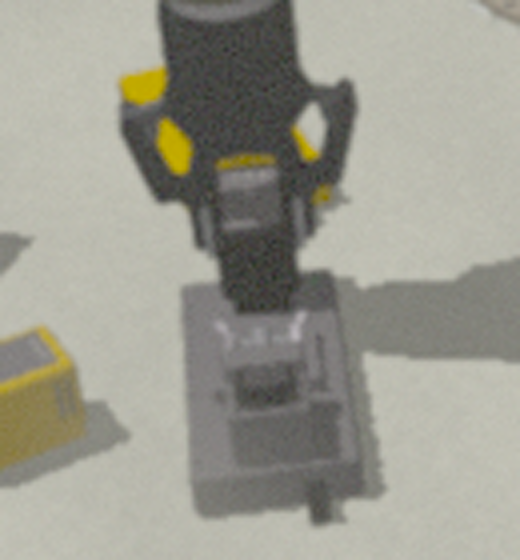

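Request:
arm_command(rows=[[[0, 0, 0.5], [0, 0, 0], 4], [[0, 0, 1.5], [0, 0, 0], 4], [[0, 0, 2.5], [0, 0, 0], 4], [[0.2, 1, 2.5], [0, 0, 0], 4], [[0.2, 2, 0], [0, 0, -0.4], 4]])

```text
t: 7.87
tcp_pos: [0.4656, -0.1805, 0.1244]
tool_rot: [0.001, 0.995, 0.1, 0.002]
ft_force: [1.2, -0.1, -3.7]
gripper_width: 0.532
```

Request:
arm_command(rows=[[[0.25, 2.5, 0], [0, 0, -0.4], 4], [[0.25, 2.5, 0], [0, 0, -0.4], 4], [[0.25, 2.5, 0], [0, 0, -0.4], 4], [[0.25, 2.5, 0], [0, 0, -0.4], 4], [[0.25, 2.5, 0], [0, 0, -0.4], 4]])

```text
t: 8.28
tcp_pos: [0.4766, -0.0519, 0.1209]
tool_rot: [-0.0, 0.996, 0.084, -0.001]
ft_force: [0.3, 0.5, -3.2]
gripper_width: 0.535
```

Request:
arm_command(rows=[[[0.25, 2.5, 0], [0, 0, 0], 4], [[0.25, 2.5, 0], [0, 0, 0], 4], [[0.25, 2.5, 0], [0, 0, 0], 4], [[0.25, 2.5, 0], [0, 0, 0], 4], [[0.25, 2.5, 0], [0, 0, 0], 4]])

```text
t: 8.7
tcp_pos: [0.489, 0.0732, 0.1208]
tool_rot: [0.0, 0.996, 0.084, -0.001]
ft_force: [0.4, 0.1, -3.4]
gripper_width: 0.533
```

Request:
arm_command(rows=[[[0.25, 2.5, 0], [0, 0, 0], 4], [[0.25, 2.5, 0], [0, 0, 0], 4], [[0.2, 2, 0], [0, 0, 0], 4], [[0, 0, 0], [0, 0, 0], 4], [[0, 0, 0], [0, 0, 0], 4]])

```text
t: 9.12
tcp_pos: [0.496, 0.1432, 0.1207]
tool_rot: [-0.0, 0.996, 0.086, -0.0]
ft_force: [-0.0, -0.3, -3.4]
gripper_width: 0.536
```

```bash
python3 v.py scene c1 300 160 440 300 4; python3 v.py top c1t 150 130 280 260 4
```

```text
9.1667 [0.49584122 0.14183298 0.12071336] [ 2.69569609e-04  9.96399893e-01  8.47748394e-02 -6.38743495e-04] [-0.96646942 -0.26223396 -3.86150788] 0.531490128211525
9.2167 [0.495896   0.14110296 0.12077754] [ 3.57518869e-04  9.96453369e-01  8.41439212e-02 -5.97455036e-04] [ 0.22135728 -0.92093285 -3.17137172] 0.5376760639359706
```

View pics/c1.png

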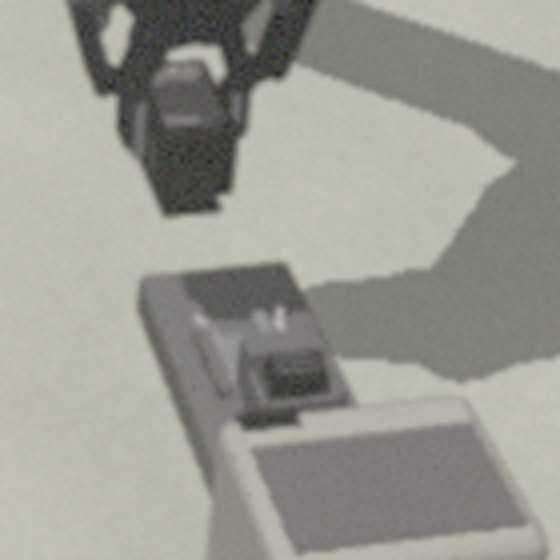

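View pics/c1t.png

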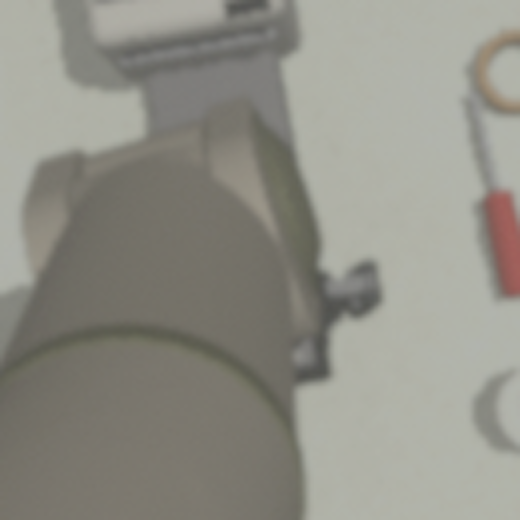

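Request:
arm_command(rows=[[[0, 1.5, 0], [0, 0, 0], 4], [[0, 1.6, -1], [0, 0, 0], 4], [[0, 0, -2], [0, 0, 0], 4], [[0, 0, -2], [0, 0, 0], 4], [[0, 0, -1], [0, 0, 0], 4]])

```text
t: 9.63
tcp_pos: [0.4957, 0.1715, 0.0594]
tool_rot: [0.0, 0.996, 0.084, -0.001]
ft_force: [-0.1, 0.3, -2.3]
gripper_width: 0.535
```

Request:
arm_command(rows=[[[0, 0, 0], [0, 0, 0], 4], [[0, 0, 0], [0, 0, 0], 4]])

```text
t: 9.8
tcp_pos: [0.4962, 0.1717, 0.0608]
tool_rot: [0.0, 0.997, 0.083, -0.001]
ft_force: [0.7, 0.4, -2.9]
gripper_width: 0.536
```

```bash
python3 v.py scene c2 320 190 420 290 6
```

```text
9.85 [0.49663053 0.17199087 0.0613626 ] [ 1.58712561e-04  9.96501293e-01  8.35771206e-02 -1.15595266e-04] [-0.74798796  0.31058948 -3.35524312] 0.5342355688910904
```

View pics/c2.png

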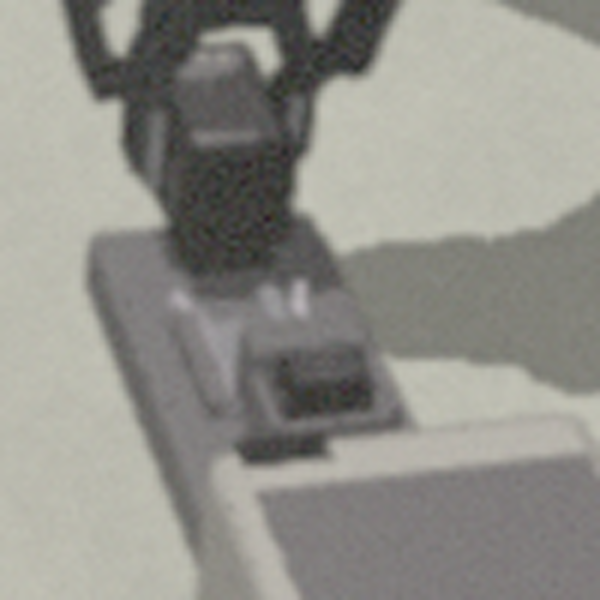

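```bash
python3 - <<'E'
from h import *
im=cv2.imread("pics/c2.png")
def D(p,L,c):
    uv=(proj("scene",W(p,np.array(L)))-(320,190)+.5)*6-.5
    cv2.polylines(im,[np.round(uv).astype(int)],True,c,1);print(uv.round().tolist())
def rect(a,b,c,d,z): return [(a,c,z),(b,c,z),(b,d,z),(a,d,z)]
pp=[.568,.184,.164]
D(pp,rect(-.085,.125,-.046,.046,.03),(0,255,0)); D(pp,rect(-.034,.034,-.03,.03,.039),(0,255,0))
tc=np.array([.4966,.1720]);a=.1674;pk=[tc[0]-.002*np.cos(a),tc[1]-.002*np.sin(a),a]
dz=.0613-.051+.03
D(pk,rect(-.038,.038,-.023,.023,dz+.057),(0,0,255));D(pk,rect(-.038,.038,-.023,.023,dz+.011),(0,0,255));D(pk,rect(-.036,.036,-.017,.017,dz),(255,0,0))
cv2.imwrite("pics/c2o.png",im)
E
```

```text
[[88.0, 229.0], [232.0, 603.0], [494.0, 573.0], [314.0, 207.0]]
[[162.0, 287.0], [209.0, 403.0], [370.0, 386.0], [315.0, 272.0]]
[[138.0, 43.0], [189.0, 157.0], [310.0, 145.0], [253.0, 33.0]]
[[130.0, 140.0], [180.0, 256.0], [298.0, 244.0], [243.0, 129.0]]
[[144.0, 163.0], [192.0, 274.0], [279.0, 265.0], [227.0, 155.0]]
```

View pics/c2o.png

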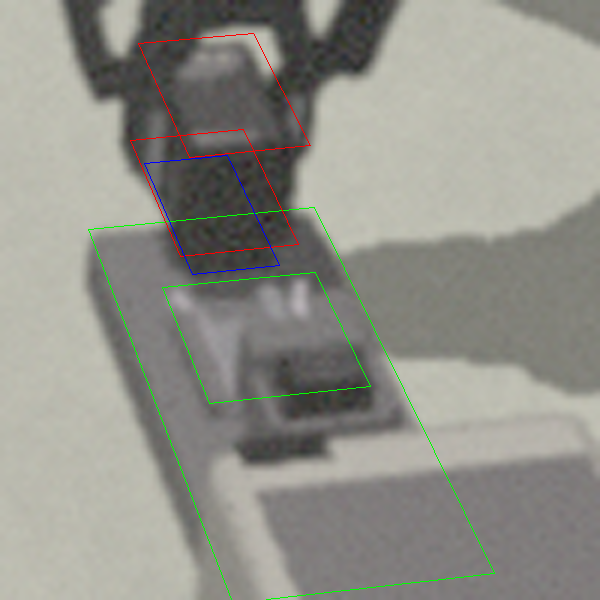

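Request:
arm_command(rows=[[[-0.02, 0.12, -0.5], [0, 0, 0], 4], [[0, 0, -0.3], [0, 0, 0], 4], [[0, 0, 0], [0, 0, 0], 4], [[0, 0, 0], [0, 0, 0], 4]])

```text
t: 10.18
tcp_pos: [0.4962, 0.174, 0.0531]
tool_rot: [-0.0, 0.996, 0.084, 0.0]
ft_force: [-0.8, -0.2, -3.0]
gripper_width: 0.533
```

Request:
arm_command(rows=[[[0, 0, -0.1], [0, 0, 0], 4], [[0, 0, -0.1], [0, 0, 0], 4], [[0, 0, 0], [0, 0, 0], 4]])

```text
t: 10.43
tcp_pos: [0.4964, 0.1741, 0.0511]
tool_rot: [-0.0, 0.996, 0.084, 0.0]
ft_force: [-0.6, -0.2, -1.1]
gripper_width: 0.529
```

Request:
arm_command(rows=[[[0.3, 0.05, 0], [0, 0, 0], 4], [[0.3, 0.05, 0], [0, 0, 0], 4], [[0.3, 0.05, 0], [0, 0, 0], 4], [[0, 0, 0], [0, 0, 0], 4]])

```text
t: 10.77
tcp_pos: [0.5064, 0.1758, 0.0511]
tool_rot: [-0.0, 0.996, 0.084, 0.001]
ft_force: [0.6, 0.8, 0.9]
gripper_width: 0.531
```

Request:
arm_command(rows=[[[0.3, 0.05, 0], [0, 0, 0], 4], [[0.3, 0.05, 0], [0, 0, 0], 4], [[0.3, 0.05, 0], [0, 0, 0], 4], [[0, 0, 0], [0, 0, 0], 4]])

```text
t: 11.1
tcp_pos: [0.5153, 0.1773, 0.0511]
tool_rot: [-0.0, 0.996, 0.084, 0.001]
ft_force: [2.0, -0.6, 1.3]
gripper_width: 0.532
```

```bash
python3 v.py scene c3 320 190 420 290 6
```

```text
11.15 [0.51507646 0.1771928  0.05103918] [-1.47075954e-04  9.96456351e-01  8.41091629e-02  6.06445106e-04] [-0.30683481  0.37284675  0.94765245] 0.5269828505292142
```

View pics/c3.png

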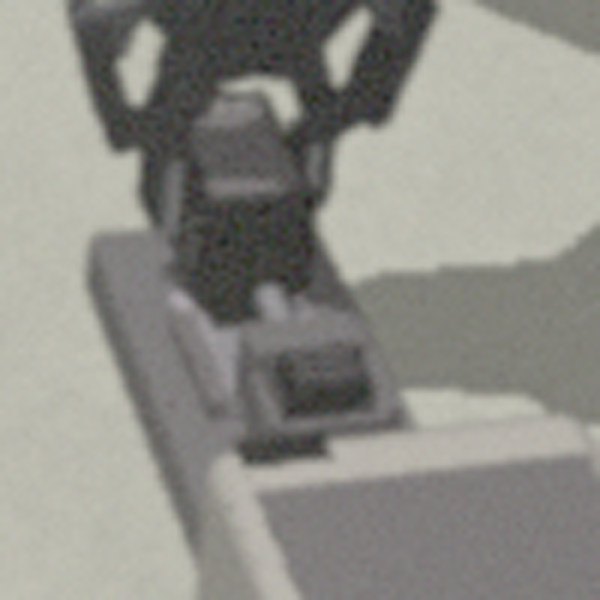

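Request:
arm_command(rows=[[[0.3, 0.05, 0], [0, 0, 0], 4], [[0.3, 0.05, 0], [0, 0, 0], 4], [[0, 0, 0], [0, 0, 0], 4]])

```text
t: 11.4
tcp_pos: [0.521, 0.1782, 0.051]
tool_rot: [-0.0, 0.996, 0.084, 0.0]
ft_force: [1.1, -0.3, 4.3]
gripper_width: 0.533
```

Request:
arm_command(rows=[[[0.3, 0.05, 0], [0, 0, 0], 4], [[0.3, 0.05, 0], [0, 0, 0], 4], [[0, 0, 0], [0, 0, 0], 4]])

```text
t: 11.65
tcp_pos: [0.527, 0.1791, 0.0511]
tool_rot: [-0.0, 0.996, 0.084, 0.0]
ft_force: [1.2, -0.3, 3.7]
gripper_width: 0.529
```

Request:
arm_command(rows=[[[0.2, 0.033, 0.03], [0, 0, 0], 4], [[0.2, 0.033, 0], [0, 0, 0], 4], [[0, 0, 0], [0, 0, 0], 4]])

```text
t: 11.9
tcp_pos: [0.5305, 0.1797, 0.0511]
tool_rot: [0.0, 0.996, 0.084, 0.0]
ft_force: [-1.0, -0.5, 0.5]
gripper_width: 0.531
```

Request:
arm_command(rows=[[[0.2, 0.033, 0], [0, 0, 0], 4], [[0.2, 0.033, 0], [0, 0, 0], 4], [[0, 0, 0], [0, 0, 0], 4]])

```text
t: 12.15
tcp_pos: [0.5332, 0.1801, 0.0511]
tool_rot: [0.0, 0.996, 0.084, -0.001]
ft_force: [-4.2, -0.7, 4.4]
gripper_width: 0.533
```

Request:
arm_command(rows=[[[0.2, 0.033, 0], [0, 0, 0], 4], [[0.2, 0.033, 0], [0, 0, 0], 4], [[0, 0, 0], [0, 0, 0], 4]])

```text
t: 12.4
tcp_pos: [0.5372, 0.1808, 0.0511]
tool_rot: [0.0, 0.996, 0.084, -0.001]
ft_force: [-4.6, -0.6, 4.1]
gripper_width: 0.529
```

Request:
arm_command(rows=[[[0.2, 0.033, 0], [0, 0, 0], 4], [[0.2, 0.033, 0], [0, 0, 0], 4], [[0, 0, 0], [0, 0, 0], 4]], squeeze=60)

```text
t: 12.65
tcp_pos: [0.5412, 0.1815, 0.0512]
tool_rot: [0.0, 0.996, 0.084, -0.001]
ft_force: [-5.2, 0.2, 4.5]
gripper_width: 0.529
```

Request:
arm_command(rows=[[[0.2, 0.033, 0], [0, 0, 0], 4], [[0.2, 0.033, 0], [0, 0, 0], 4], [[0, 0, 0], [0, 0, 0], 4]])

```text
t: 12.9
tcp_pos: [0.5446, 0.1821, 0.0512]
tool_rot: [0.0, 0.996, 0.084, -0.002]
ft_force: [-6.7, -1.8, 6.4]
gripper_width: 0.532
```

Request:
arm_command(rows=[[[0.2, 0.033, 0], [0, 0, 0], 4], [[0.2, 0.033, 0], [0, 0, 0], 4], [[0, 0, 0], [0, 0, 0], 4]])

```text
t: 13.15
tcp_pos: [0.5483, 0.1828, 0.0512]
tool_rot: [0.0, 0.996, 0.085, -0.002]
ft_force: [-8.2, 0.2, 7.7]
gripper_width: 0.533
```

Request:
arm_command(rows=[[[0.2, 0.033, 0.03], [0, 0, 0], 4], [[0.2, 0.033, 0], [0, 0, 0], 4], [[0, 0, 0], [0, 0, 0], 4]])

```text
t: 13.4
tcp_pos: [0.5522, 0.1834, 0.0512]
tool_rot: [0.0, 0.996, 0.085, -0.002]
ft_force: [-6.7, -0.8, 4.3]
gripper_width: 0.526
```

Request:
arm_command(rows=[[[0.2, 0.033, 0], [0, 0, 0], 4], [[0.2, 0.033, 0], [0, 0, 0], 4], [[0, 0, 0], [0, 0, 0], 4]])

```text
t: 13.65
tcp_pos: [0.5565, 0.1841, 0.0513]
tool_rot: [0.0, 0.996, 0.084, -0.002]
ft_force: [-6.6, -0.2, 5.4]
gripper_width: 0.527
```

Past the ramp; now millimetre steps until the click.

Request:
arm_command(rows=[[[0.1, 0.017, 0], [0, 0, 0], 4], [[0.1, 0.017, 0], [0, 0, 0], 4], [[0, 0, 0], [0, 0, 0], 4]])

```text
t: 13.9
tcp_pos: [0.5586, 0.1844, 0.0512]
tool_rot: [0.0, 0.996, 0.084, -0.002]
ft_force: [-6.3, -0.6, 4.0]
gripper_width: 0.526
```

Request:
arm_command(rows=[[[0.1, 0.017, 0], [0, 0, 0], 4], [[0, 0, 0], [0, 0, 0], 4]])

```text
t: 14.07
tcp_pos: [0.5594, 0.1845, 0.0512]
tool_rot: [0.0, 0.996, 0.084, -0.002]
ft_force: [-7.7, -0.7, 4.3]
gripper_width: 0.532
```

Request:
arm_command(rows=[[[0.1, 0.017, 0], [0, 0, 0], 4], [[0, 0, 0], [0, 0, 0], 4]])

```text
t: 14.23
tcp_pos: [0.5603, 0.1847, 0.0512]
tool_rot: [0.0, 0.996, 0.084, -0.002]
ft_force: [-7.1, -1.4, 5.1]
gripper_width: 0.529
```

Request:
arm_command(rows=[[[0.1, 0.017, 0], [0, 0, 0], 4], [[0, 0, 0], [0, 0, 0], 4]])

```text
t: 14.4
tcp_pos: [0.5607, 0.1848, 0.0512]
tool_rot: [0.0, 0.996, 0.085, -0.002]
ft_force: [-8.6, -1.1, 6.7]
gripper_width: 0.533
```

Request:
arm_command(rows=[[[0.1, 0.017, 0], [0, 0, 0], 4], [[0, 0, 0], [0, 0, 0], 4]])

```text
t: 14.57
tcp_pos: [0.5607, 0.1847, 0.0512]
tool_rot: [0.001, 0.996, 0.085, -0.003]
ft_force: [-12.5, -0.7, 9.9]
gripper_width: 0.531
```

Request:
arm_command(rows=[[[0.05, 0.008, 0], [0, 0, 0], 4], [[0, 0, 0], [0, 0, 0], 4]])

```text
t: 14.73
tcp_pos: [0.5607, 0.1848, 0.0512]
tool_rot: [0.001, 0.996, 0.085, -0.004]
ft_force: [-13.5, -1.3, 10.1]
gripper_width: 0.53
```

Request:
arm_command(rows=[[[-0.2, -0.033, 0], [0, 0, 0], 4], [[-0.1, -0.017, 0], [0, 0, 0], 4], [[0, 0, 0], [0, 0, 0], 4]])

```text
t: 14.98
tcp_pos: [0.56, 0.1847, 0.0512]
tool_rot: [0.0, 0.996, 0.084, -0.002]
ft_force: [-6.4, 0.3, 4.2]
gripper_width: 0.531
```

Request:
arm_command(rows=[[[-0.1, -0.017, 0], [0, 0, 0], 4], [[-0.1, -0.017, 0], [0, 0, 0], 4], [[0, 0, 0], [0, 0, 0], 4]])

```text
t: 15.23
tcp_pos: [0.5586, 0.1844, 0.0512]
tool_rot: [0.0, 0.996, 0.084, -0.001]
ft_force: [-6.5, -0.1, 1.6]
gripper_width: 0.527
```

Request:
arm_command(rows=[[[-0.1, -0.017, 0], [0, 0, 0], 4], [[0, 0, 0], [0, 0, 0], 4], [[0, 0, 0], [0, 0, 0], 4]])

```text
t: 15.48
tcp_pos: [0.5585, 0.1844, 0.0512]
tool_rot: [0.0, 0.996, 0.084, -0.0]
ft_force: [-3.8, -1.1, -4.1]
gripper_width: 0.533
```

Request:
arm_command(rows=[[[-0.1, -0.017, 0], [0, 0, 0], 4], [[0, 0, 0], [0, 0, 0], 4], [[0, 0, 0], [0, 0, 0], 4]])

```text
t: 15.73
tcp_pos: [0.5584, 0.1843, 0.0516]
tool_rot: [-0.0, 0.996, 0.084, 0.001]
ft_force: [-0.1, 0.4, -4.3]
gripper_width: 0.531
```

```bash
python3 v.py scene c4 320 190 420 290 6
```

```text
15.7833 [0.55836349 0.18426    0.05155318] [-5.16263102e-05  9.96453800e-01  8.41400663e-02  5.20895243e-04] [-0.5177111   0.82834011 -4.44607918] 0.5311911127323705
```

View pics/c4.png

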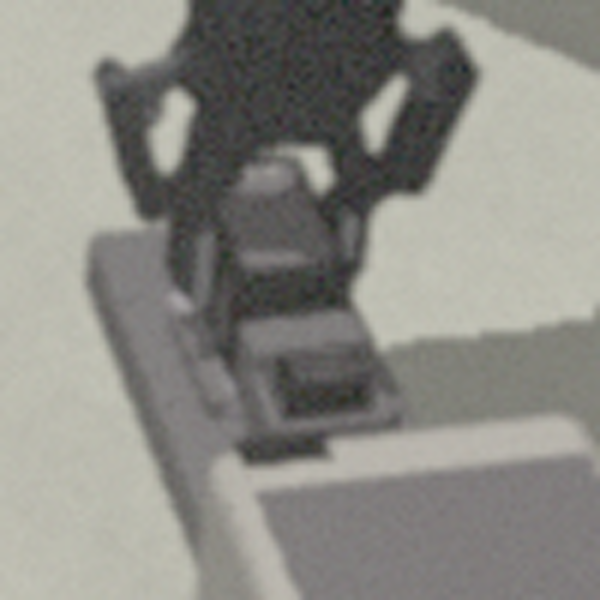

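Request:
arm_command(rows=[[[-0.1, -0.017, -0.03], [0, 0, 0], 4], [[0, 0, 0], [0, 0, 0], 4], [[0, 0, 0], [0, 0, 0], 4]])

```text
t: 16.03
tcp_pos: [0.5582, 0.1842, 0.0515]
tool_rot: [-0.0, 0.996, 0.084, 0.001]
ft_force: [5.3, 0.9, -5.8]
gripper_width: 0.53
```

Pulling back 5 N does not move it: the catch holds. Ease off and release.

Request:
arm_command(rows=[[[0.13, 0.02, 0], [0, 0, 0], 4], [[0, 0, 0], [0, 0, 0], 4], [[0, 0, 0], [0, 0, 0], 5.5], [[0, 0, 0], [0, 0, 0], 7], [[0, 0, 0], [0, 0, 0], 8.5]], squeeze=20)

```text
t: 16.45
tcp_pos: [0.5575, 0.1841, 0.0513]
tool_rot: [0.0, 0.996, 0.084, -0.0]
ft_force: [0.6, -0.0, -0.2]
gripper_width: 0.9
```

Request:
arm_command(rows=[[[0, 0, 0], [0, 0, 0], 8.5], [[0, 0, 0], [0, 0, 0], 8.5], [[0, 0, 0], [0, 0, 0], 8.5]])

```text
t: 16.7
tcp_pos: [0.5579, 0.1842, 0.0513]
tool_rot: [0.0, 0.996, 0.084, -0.0]
ft_force: [-0.5, 0.2, -0.6]
gripper_width: 0.998
```

```bash
python3 v.py scene c5 320 190 420 290 6
```

```text
16.75 [0.55795035 0.18418305 0.05128915] [ 1.37864460e-05  9.96447308e-01  8.42185123e-02 -6.87166150e-05] [ 0.23862751 -0.18405248 -1.01680422] 0.9952833414291741
```

View pics/c5.png

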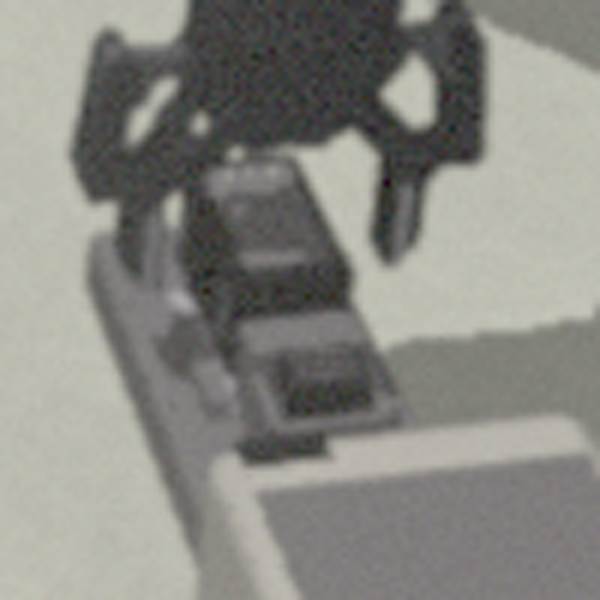

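The pack hasn't moved since the release: its top front edge is at about (275,255) and its front face still meets the stop block. Lifting straight up and backing off.

Request:
arm_command(rows=[[[0, 0, 1.5], [0, 0, 0], 8.5], [[0, 0, 3], [0, 0, 0], 8.5], [[0, 0, 4], [0, 0, 0], 8.5], [[0, 0, 4], [0, 0, 0], 8.5], [[-2, -1, 4], [0, 0, 0], 8.5]])

```text
t: 17.17
tcp_pos: [0.5423, 0.1767, 0.2148]
tool_rot: [-0.001, 0.996, 0.085, 0.002]
ft_force: [1.0, 1.0, 0.9]
gripper_width: 0.996
```

Request:
arm_command(rows=[[[0, -4, 1], [0, 0, 0], 8.5], [[0, -4, 0], [0, 0, 0], 8.5], [[0, -4, 0], [0, 0, 0], 8.5], [[0, -4, 0], [0, 0, 0], 8.5], [[0, -4, 0], [0, 0, 0], 8.5]])

```text
t: 17.58
tcp_pos: [0.5394, -0.0265, 0.223]
tool_rot: [-0.0, 0.996, 0.084, 0.0]
ft_force: [0.8, 0.2, -0.6]
gripper_width: 0.994
```

Request:
arm_command(rows=[[[0, -3, 0], [0, 0, 0], 8.5], [[0, 0, 0], [0, 0, 0], 8.5], [[0, 0, 0], [0, 0, 0], 8.5], [[0, 0, 0], [0, 0, 0], 8.5]])

```text
t: 17.92
tcp_pos: [0.5398, -0.0544, 0.2226]
tool_rot: [-0.0, 0.996, 0.084, -0.0]
ft_force: [1.2, 0.2, -0.1]
gripper_width: 0.995
```

```bash
python3 v.py scene d1 0 100 560 420 1; python3 v.py top d1t 150 90 280 240 4
```

```text
17.9667 [ 0.53983489 -0.05367062  0.22256477] [-3.17647852e-04  9.96393859e-01  8.48479288e-02 -7.04757372e-05] [ 1.08332259  0.38554157 -0.46459152] 0.997270762293813
18.0167 [ 0.539899   -0.05336536  0.22253952] [-2.91048449e-04  9.96360733e-01  8.52361361e-02 -8.26018424e-05] [ 0.59025655  0.58007283 -0.55320232] 0.9948463722449155
```

View pics/d1.png

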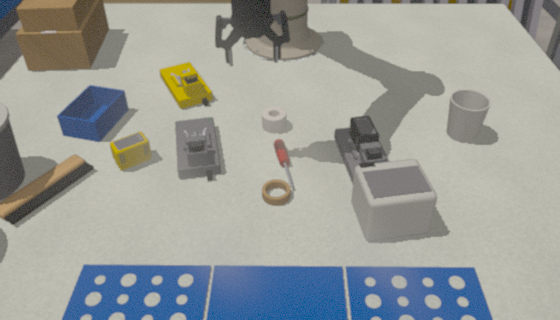

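View pics/d1t.png

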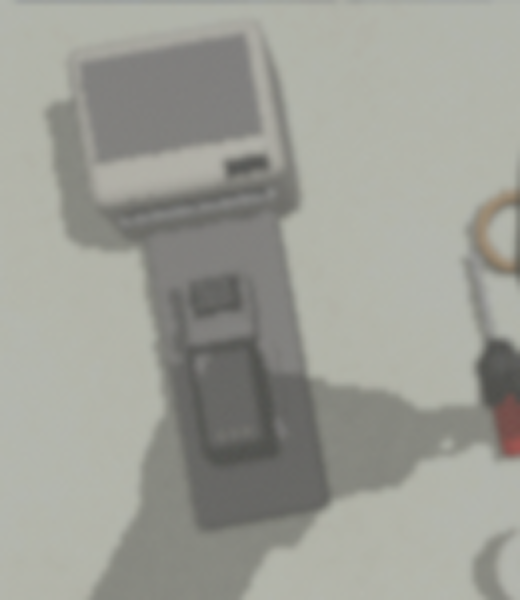

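The pack sits against the printer's stop block, in line with the slide. The bystanders are where they were, and the arm is clear of everything. Handing in.

```bash
python3 -c "
from rig import manip
print(manip.sign_off())"
```

```text
the job is handed in; nothing more can be done
None
```

The black pack is locked in the printer's dovetail and released. I handed the job in at about 18 s with the arm clear of everything. No verdict was reported.

- **Charger:** I pressed the catch button about 7 mm, at about 4 N. The pack sprang out, and I gripped it and drew it clear of the rails.
- **Printer:** I set the pack on the apron and slid it in by feel.
    - The ejector met it about 10 mm earlier than nominal, so this printer's catch sits about that far short.
    - The ramp took about 8 N and the highest push was 13.5 N, at the hard stop. I did not notice a click in the readings on the way, so I went on to the stop.
- **Lock check:** Backing off, the pack settled 2 mm from the stop and stayed there against the ejector and a further 5 N pull. It also stayed put after I let go.
- **Last pictures:** The pack sits in line against the stop block. By eye, nothing else on the table had moved.
- **Disagreement:** The two cameras differed by up to about 10 mm along the slides for the buttons, and by 1 to 3 mm sideways for the slides and the pack. I relied on the force readings for the final fit. I had no direct reading of the printer's catch; that it is up follows from the pull test.

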